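# Open the contact-tip pot on the welding bench

### The job

A fresh contact tip is needed: lift the loose lid off the red pot by its knob and set it down gently, knob up, in the middle of the lime-green mat. Leave the red pot standing where it is, and leave the blue pot shut and where it stands.

Things in the scene. Friction and masses are not known exactly. Their poses are not given: they have to be found in the camera images.
- red_knob (a point): Centre of the knob of the red pot's loose lid, z up. Lid: red disc, 108 mm across, 5 mm thick, 0.22 kg. Knob 36 mm tall above the disc: black round head 30 mm across, 28 mm tall, on an 8 mm neck; disc's top 18 mm below this point. A step under it, 84 mm wide, 6 mm deep, sits with 5 mm play in the pot's mouth. Stood on a flat surface, on that step, this point is 29 mm above it.
- red_pot: The red sheet-steel pot, 100 mm outside diameter, 90 mm high, walls 3 mm, about 0.9 kg, standing loose on the bench with copper contact tips in it; origin at the centre of its underside, z up. With the lid on, the knob's centre is 113 mm above this origin.
- mat_top (a point): Lime-green square mat, 160 x 160 mm and 4 mm thick, fixed flat on the bench; the point is the centre of its upper face, z up, x and y along its edges.
- blue_knob (a point): The knob of the lid of the blue pot, a bystander of the same shape and size as the red one and its lid; the point is the centre of that black knob, 113 mm above the bench.
Not all that is in view belongs to the job. What is shaped like the part that bears mat_top but black or white is not meant.

How it is judged:
By the outcome, as a careful person would: the job done as asked, in the order asked, and still so for the second after the job is handed in, with the robot touching nothing.
It also fails if it takes over 45 s, if anything falls off the work surface, if the arm or the gripper's body presses on something with over 40 N, if the wrist force passes 120 N, or if a joint passes its speed limit or range.

### The arm

A 7-joint arm with a two-finger parallel gripper is mounted at the origin on the work surface. World frame = base frame: x ahead of the robot, y to its left, z up, the work surface at z = 0. Lengths are in m, angles in rad, forces in N, time in s.
With the tool pointing down it reaches from about 0.4 to 0.85 m from the base axis. Payload 4.5 kg.
Tool frame: the origin (TCP) lies midway between the tips of the shut fingers; the grasp point (between the pads) lies 19 mm behind it; z points along the fingers, y is the line along which they close (so a half turn about z gives the same grasp; the last joint's range is limited). The gripper opens to 88 mm and grips with 3 to 60 N. Pads are 18 mm wide; open, the fingers measure 123 mm over their backs; the gripper's body (75 mm by 187 mm) begins 45 mm behind the grasp point.
Start: joints at [-1.092, 0.689, -0.195, 1.565, 0.157, 0.902, -0.215], TCP at [0.269, 0.564, 0.239] pointing down, gripper open.
Joint ranges: [-3.01, 3.01], [-0.46, 2.08], [-1.47, 1.51], [0.13, 2.56], [-1, 4.14], [0.04, 2.09], [-2.66, 2.66]. Speed limits (rad/s): [2.57, 2.57, 3.14, 3.14, 3.14, 3.14, 3.14].

### API

Orientations are given as [roll, pitch, yaw] about the fixed x, y, z axes, in that order (R = Rz(yaw) Ry(pitch) Rx(roll)).
In Python, from workcell import state, vision, workorder, models gives the robot as it stands. The module is installed in compiled form; this text tells all that it offers.
- The arm moves only by the tool servo_tool, never from a script. Its argument "motion" is a list of rows, each a list of 5 numbers: the shift along the tool's x, y, z in m, then the turn about the tool's z in units of 5 degrees (1.0 is 5 degrees), then the finger opening in m, from 0 to 0.0881. In form: [[x, y, z, yaw, fingers], ...]. A call has 1 to 12 rows; each row is the pose to reach, as a shift and turn from the pose commanded when the call began, along the tool's axes at that moment; what a row does not reach only later rows make up. A row lasts 1/10 s, in which the tool goes at most 50 mm and 8.59 degrees, less where a joint would pass 70% of its speed; a pose out of reach is approached as far as the arm can. A call with a gripper value outside its range is refused whole. The fingers move at their own pace and stop on an object; the grip force is fixed at half the most. Time passes only in rows, so rows that repeat a pose let the fingers close. It gives the time, the measured TCP pose, the force, the opening and the grip force at its end, in the units of the state.
- state(): the state, without advancing time (a new reading comes with each control period).
- vision.capture(name): name is "scene" or "top" or "wrist"; returns the picture (384x512x3 uint8, red, green, blue); there is no depth.
- vision.camera_model(name): a dict with "vfov" (degrees; the focal length in pixels is half the picture's height over the tangent of half this angle, whatever the lens; pixels are square), "cx", "cy" (the principal point, pixels), "view" (4x4, takes a point from world to camera coordinates). Camera axes: x right, y down, z forward; pixel columns grow to the right and rows downward; lengths in m; the calibration is good to about 2 mm. A picture is of the moment at which its call begins: read the wrist's pose just before it. camera_model takes no time and is no camera call; for the wrist camera it gives the pose at the moment of the call.
- workorder.sign_off(): hands the job in; it is judged then, once.
Trained networks look in the newest picture that a camera, given by its name, has taken for a name from the list of things; names that differ only in an ending like _2 or _b are one class to them, and where a whole thing is asked for, a point or a joint stands for the part that bears it (a point fixed in the world has none). Each returns a list of dicts, best first, with "p" (0 to 1); they miss things now and then, are a little off and sometimes report something else, mostly with a low value. They report only what shows in the picture. A call takes as long as a camera call. They do not tell look-alikes from the thing itself.
- models.silhouettes(camera, name): "region" (384x512 bool, what is visible of it) and "extent" ([left, top, right, bottom] in pixels, round what is visible of it).
- models.mark_of(camera, name): "xy" ([column, row] in pixels: a listed point, or the origin of a listed thing).
The state is a dict: "clock": time; "joint_positions": joint angles; "joint_velocities": joint speeds; "tau": joint torques, N m; "tcp_pos": TCP position; "ee_rot": TCP orientation; "contact_force": force on the tool from outside, world axes, zero at the start; "torque": the same for the moment, N m; "grip_width": opening from 0.0 (shut) to 1.0 (fully open); "gripper_force": force on a finger pad.
Only numpy, scipy, OpenCV 4.12 (cv2) and the standard library are available. Lean on these libraries where they do the work, as an engineer would, in place of code of your own. Each camera call takes 0.05 s, during which the arm holds its last target. There are 200 camera calls.

## Working session

There is one attempt and no reset: what is moved stays moved. The work goes in short steps, Python scripts to look and compute and a tool call to move; the robot and the scene stay as the last step left them, time stands still between calls to the robot, and variables do not carry over. Pictures are saved under pics/ and viewed, at most 10 in all, crops included, and the job is handed in when it is done.

Besides the shell and the picture viewer there is one more tool, called by a JSON object that holds its "method" and its "body". servo_tool: Moves the arm, as the interface text tells. Its arguments: {"type":"object","properties":{"motion":{"type":"array","items":{"type":"array","items":{"type":"number"}}}},"required":["motion"]}

```bash
mkdir -p pics; cat > h.py <<'E'
import numpy as np, cv2
from workcell import state, vision, workorder, models
def cap(n,f=None):
    im=vision.capture(n)
    if f: cv2.imwrite(f,cv2.cvtColor(im,cv2.COLOR_RGB2BGR))
    return im
def ray(cam,uv,z,m=None):
    m=m or vision.camera_model(cam); f=192/np.tan(np.radians(m['vfov'])/2)
    V=np.array(m['view']); R=V[:3,:3]; c=-R.T@V[:3,3]
    d=R.T@np.array([(uv[0]-m['cx'])/f,(uv[1]-m['cy'])/f,1])
    return c+d*(z-c[2])/d[2]
def proj(cam,p):
    m=vision.camera_model(cam); f=192/np.tan(np.radians(m['vfov'])/2)
    q=np.array(m['view'])@np.r_[p,1]; return np.array([m['cx']+f*q[0]/q[2],m['cy']+f*q[1]/q[2]])
E
python3 - <<'E'
from h import *
np.set_printoptions(precision=3,suppress=True)
ims=[]
for c in ['scene','top']:
    im=cap(c,f'pics/{c}0.png'); ims.append(im)
    for n,z in [('red_knob',.113),('mat_top',.004),('blue_knob',.113),('red_pot',0)]:
        for d in models.mark_of(c,n): print(c,n,round(d['p'],2),np.array(d['xy']),ray(c,d['xy'],z))
s=state(); print({k:s[k] for k in ['clock','tcp_pos','ee_rot','grip_width','contact_force']})
E
```

```text
scene red_knob 0.69 [121.4 218.3] [ 0.47  -0.23   0.113]
scene mat_top 0.91 [206.7 207. ] [ 0.371 -0.015  0.004]
scene mat_top 0.8 [305.4 227.7] [0.481 0.264 0.004]
scene mat_top 0.78 [379.2 209.3] [0.441 0.495 0.004]
scene mat_top 0.76 [304.8 154.7] [0.185 0.322 0.004]
scene blue_knob 0.9 [203.3 249.2] [ 0.589 -0.02   0.113]
scene red_pot 0.95 [132.6 240.9] [ 0.465 -0.229  0.   ]
top red_knob 0.56 [405.6 165.4] [ 0.473 -0.236  0.113]
top mat_top 0.78 [309.4 211.8] [ 0.367 -0.024  0.004]
top mat_top 0.72 [202.  163.8] [0.489 0.264 0.004]
top mat_top 0.61 [111.4 185.3] [0.424 0.503 0.004]
top mat_top 0.57 [173.2 270.3] [0.207 0.325 0.004]
top blue_knob 0.61 [312.2 113.7] [ 0.595 -0.015  0.113]
top red_pot 0.61 [386.3 181.1] [ 0.454 -0.229  0.   ]
{'clock': 0.5, 'tcp_pos': array([0.269, 0.564, 0.239]), 'ee_rot': array([-3.142, -0.   ,  2.697]), 'grip_width': 0.9973646538243336, 'contact_force': array([-0.045, -0.388, -0.015])}
```

View pics/scene0.png

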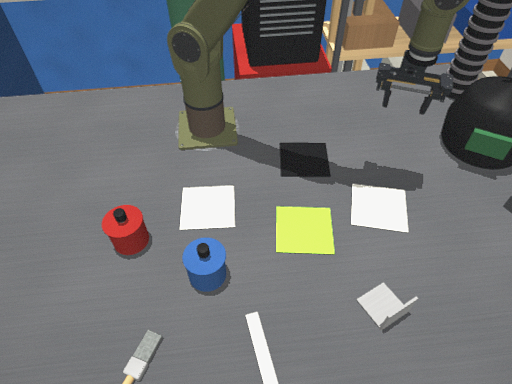

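View pics/top0.png

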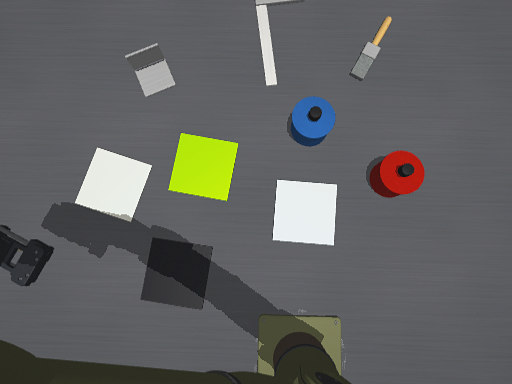

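The pictures show the red pot's knob at top (405,170) / scene (120,215), and the lime mat at top (204,167) / scene (305,230).
Possible mix-ups:
- **Knobs:** the blue pot's black knob at top (316,113).
- **Mats:** white squares at top (113,184) and (305,212), and a black one at top (177,273).

I choose the black knob on the red lid and the lime square, and refine both by colour.

```bash
cat > m.py <<'E'
from h import *
np.set_printoptions(precision=4,suppress=True)
from scipy.optimize import least_squares
def blob(mask,near,rad=None):
    n,l,st,c=cv2.connectedComponentsWithStats(mask.astype(np.uint8))
    k=[i for i in range(1,n) if st[i,4]>15]
    i=min(k,key=lambda i:np.hypot(*(c[i]-near))); return c[i],st[i]
def tri(o): return least_squares(lambda p:np.concatenate([proj(c,p)-u for c,u in o]),[.47,0,.1]).x
E
python3 - <<'E'
from m import *
obs={'red':[],'blue':[],'mat':[]}
for c,g in [('scene',dict(red=(121,216),blue=(203,250),mat=(305,230))),('top',dict(red=(405,170),blue=(316,113),mat=(204,167)))]:
    im=cap(c).astype(int); R,G,B=im[...,0],im[...,1],im[...,2]
    for k,v in g.items():
        msk=(im.max(2)<55) if k!='mat' else ((G>150)&(B<100))
        x,st=blob(msk,v); obs[k].append((c,x)); print(c,k,x,st,ray(c,x,.004 if k=='mat' else .113))
        if k=='mat': 
            z=np.zeros(msk.shape,np.uint8); z[msk]=1
            q=cv2.boxPoints(cv2.minAreaRect(np.argwhere(msk)[:,::-1].astype(np.float32)));w=np.array([ray(c,a,.004)[:2] for a in q]);print(w, np.linalg.norm(np.diff(w,axis=0),axis=1))
for k in obs: print(k,tri(obs[k]))
im=cv2.imread('pics/top0.png')
cv2.imwrite('pics/crop.png',np.hstack([cv2.resize(im[120:220,355:455],(400,400),interpolation=2),cv2.resize(im[117:217,154:254],(400,400),interpolation=2)]))
E
```

```text
scene red [120.     215.6154] [114 209  12  13  91] [ 0.4602 -0.2345  0.113 ]
scene blue [203.7458 253.5593] [198 248  11  10  59] [ 0.6014 -0.0196  0.113 ]Traceback (most recent call last):
  File "<stdin>", line 7, in <module>
  File "m.py", line 7, in blob
    i=min(k,key=lambda i:np.hypot(*(c[i]-near))); return c[i],st[i]
ValueError: min() iterable argument is empty
```

```bash
python3 - <<'E'
from m import *
from h import *
i0=cv2.imread('pics/scene0.png'); print(i0[230,305])
im=cap('scene','pics/scene1.png'); print(im[230,305], abs(im[...,::-1].astype(int)-i0).max())
d=abs(im[...,::-1].astype(int)-i0).max(2)>40; print(d.sum())
for n in ['mat_top']:
  for d in models.mark_of('scene',n): print(d['p'],d['xy'])
E
```

```text
[110 246 228]
[225 246 107] 58
24
0.84 [203.5, 207.0]
0.8 [303.7, 159.7]
0.75 [381.0, 206.2]
0.72 [304.9, 228.1]
```

Just the threshold (blue ≈ 107).

```bash
python3 - <<'E'
from m import *
obs={'red':[],'blue':[],'mat':[]}
for c,g in [('scene',dict(red=(121,216),blue=(203,250),mat=(305,230))),('top',dict(red=(405,170),blue=(316,113),mat=(204,167)))]:
    im=cap(c).astype(int); R,G,B=im[...,0],im[...,1],im[...,2]
    for k,v in g.items():
        msk=(im.max(2)<55) if k!='mat' else (G-B>70)
        x,st=blob(msk,v); obs[k].append((c,x)); print(c,k,x,st,ray(c,x,.004 if k=='mat' else .113))
        if k=='mat': 
            l=cv2.connectedComponents(msk.astype(np.uint8))[1]; l=(l==l[v[1],v[0]]).astype(np.uint8)
            q=cv2.approxPolyDP(cv2.findContours(l,0,2)[0][0],6,True)[:,0].astype(float)
            w=np.array([ray(c,a,.004)[:2] for a in q]);print(w, w.mean(0),np.linalg.norm(np.diff(w,axis=0),axis=1))
for k in obs: print(k,tri(obs[k]))
im=cv2.imread('pics/top0.png')
cv2.imwrite('pics/crop.png',np.hstack([cv2.resize(im[120:220,355:455],(400,400),interpolation=2),cv2.resize(im[117:217,154:254],(400,400),interpolation=2)]))
E
```

```text
scene red [120.1099 215.6374] [114 209  12  13  91] [ 0.4603 -0.2342  0.113 ]
scene blue [203.6271 253.5085] [198 248  11  10  59] [ 0.6013 -0.0199  0.113 ]
scene mat [303.8647 230.0558] [ 276  206   59   48 2616] [0.4884 0.2583 0.004 ]
[[0.3958 0.1918]
 [0.5482 0.1688]
 [0.573  0.3251]
 [0.4185 0.3485]] [0.4839 0.2585] [0.1541 0.1583 0.1563]
top red [405.5    169.8224] [398 164  16  13 152] [ 0.4619 -0.2353  0.113 ]
top blue [314.5942 113.3841] [308 107  14  14 138] [ 0.5958 -0.0209  0.113 ]
top mat [203.1411 166.418 ] [ 168  133   70   68 3502] [0.4816 0.2606 0.004 ]
[[0.5728 0.3252]
 [0.4181 0.3513]
 [0.3925 0.1958]
 [0.5483 0.1719]] [0.4829 0.2611] [0.1569 0.1575 0.1576]
red [ 0.4615 -0.2342  0.1147]
blue [ 0.5978 -0.0211  0.1077]
mat [ 0.4831  0.261  -0.0038]
```

View pics/crop.png

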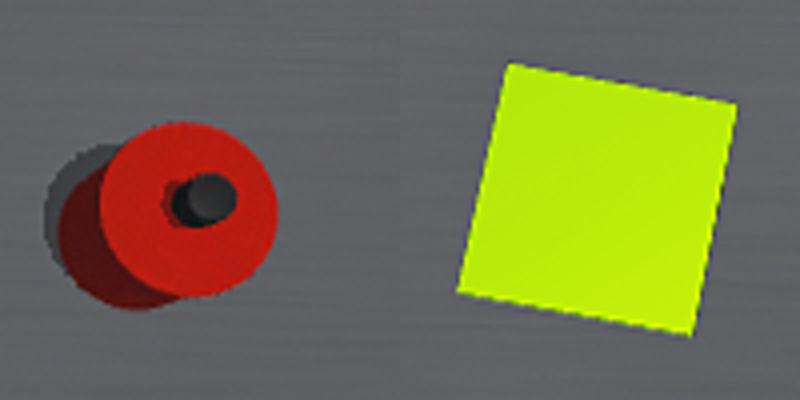

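The crop confirms a black knob on the red lid (≈ (0.4615, -0.234), z ≈ 0.113) and the lime mat (≈ (0.483, 0.260)). The other squares are white or black. I travel with an outward detour and keep the yaw.

{"method": "servo_tool", "body": {"motion": [[-0.04, -0.023, 0, 0, 0.088], [-0.08, -0.046, 0, 0, 0.088], [-0.12, -0.069, 0, 0, 0.088], [-0.16, -0.092, 0, 0, 0.088], [-0.2, -0.115, 0, 0, 0.088], [-0.24, -0.138, 0, 0, 0.088], [-0.28, -0.161, 0, 0, 0.088], [-0.32, -0.184, 0, 0, 0.088], [-0.36, -0.207, 0, 0, 0.088], [-0.383, -0.221, 0, 0, 0.088], [-0.383, -0.221, 0, 0, 0.088]]}}

```text
clock: 1.85
tcp_pos: [0.5224, 0.1944, 0.2386]
ee_rot: [-3.14, 0.003, 2.688]
contact_force: [-0.7, -0.5, 0.2]
grip_width: 1.0
gripper_force: 0.0
```

{"method": "servo_tool", "body": {"motion": [[-0.013, -0.041, 0, 0, 0.088], [-0.026, -0.082, 0, 0, 0.088], [-0.039, -0.123, 0, 0, 0.088], [-0.052, -0.164, 0, 0, 0.088], [-0.066, -0.205, 0, 0, 0.088], [-0.079, -0.246, 0.01, 0, 0.088], [-0.092, -0.287, 0.02, 0, 0.088], [-0.105, -0.328, 0.03, 0, 0.088], [-0.118, -0.369, 0.04, 0, 0.088], [-0.13, -0.405, 0.05, 0, 0.088], [-0.134, -0.417, 0.05, 0, 0.088], [-0.134, -0.417, 0.05, 0, 0.088]]}}

```text
clock: 3.05
tcp_pos: [0.461, -0.2351, 0.1886]
ee_rot: [3.142, -0.0, 2.694]
contact_force: [0.5, 0.3, -0.1]
grip_width: 0.996
gripper_force: 0.0
```

```bash
python3 - <<'E'
from m import *
im=cap('wrist','pics/w1.png'); s=state(); print(s['clock'],s['tcp_pos'],s['ee_rot'],s['joint_positions'])
print(proj('wrist',[.4615,-.2345,.113]),proj('wrist',s['tcp_pos']))
for n in ['red_knob','red_pot']:
  for d in models.mark_of('wrist',n): print(n,d['p'],d['xy'],ray('wrist',d['xy'],.113))
E
```

```text
3.1 [ 0.4617 -0.233   0.1889] [3.1402 0.0003 2.6971] [ 0.5542  0.6312 -0.2814  1.9381  0.2875  0.6104  1.2136]
[255.511  207.1235] [256.6708 247.2021]
red_knob 0.94 [259.8, 201.0] [ 0.4585 -0.2275  0.113 ]
```

View pics/w1.png

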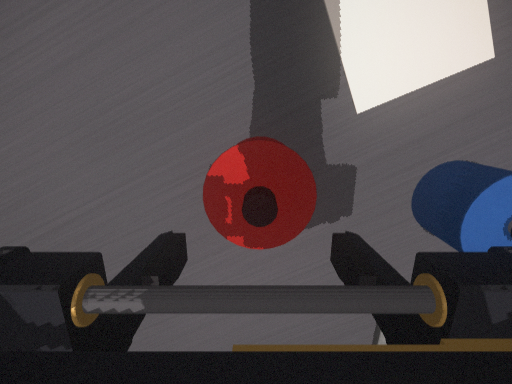

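The wrist view shows the knob at (260,207), within 5 px of the prediction (255,207) and centred between the finger tips (mid ≈ 259). I descend to TCP z ≈ 0.101 and close.

{"method": "servo_tool", "body": {"motion": [[0, 0, 0.025, 0, 0.088], [0, 0, 0.05, 0, 0.088], [0, 0, 0.07, 0, 0.088], [0, 0, 0.083, 0, 0.088], [0, 0, 0.088, 0, 0.088], [0, 0, 0.088, 0, 0.088]]}}

```text
clock: 3.8
tcp_pos: [0.4617, -0.2324, 0.1006]
ee_rot: [3.141, -0.001, 2.7]
contact_force: [-0.2, 0.4, 0.2]
grip_width: 1.0
gripper_force: 0.0
```

{"method": "servo_tool", "body": {"motion": [[0, 0, 0, 0, 0.05], [0, 0, 0, 0, 0.035], [0, 0, 0, 0, 0.03], [0, 0, 0, 0, 0.025], [0, 0, 0, 0, 0.02], [0, 0, 0, 0, 0.01], [0, 0, 0, 0, 0.01], [0, 0, 0, 0, 0.01], [0, 0, 0, 0, 0.01]]}}

```text
clock: 4.7
tcp_pos: [0.4611, -0.2342, 0.1007]
ee_rot: [-3.142, -0.0, 2.697]
contact_force: [-0.2, -0.9, -0.7]
grip_width: 0.329
gripper_force: 30.0
```

The opening of 29 mm matches the knob. Lift straight up slowly and look.

{"method": "servo_tool", "body": {"motion": [[0, 0, -0.003, 0, 0.01], [0, 0, -0.008, 0, 0.01], [0, 0, -0.014, 0, 0.01], [0, 0, -0.022, 0, 0.01], [0, 0, -0.034, 0, 0.01], [0, 0, -0.05, 0, 0.01], [0, 0, -0.068, 0, 0.01], [0, 0, -0.086, 0, 0.01], [0, 0, -0.098, 0, 0.01], [0, 0, -0.1, 0, 0.01], [0, 0, -0.1, 0, 0.01]]}}

```text
clock: 5.8
tcp_pos: [0.4611, -0.2343, 0.2013]
ee_rot: [3.142, 0.001, 2.697]
contact_force: [-1.5, -0.4, -3.2]
grip_width: 0.332
gripper_force: 30.0
```

```bash
python3 - <<'E'
from m import *
a=cap('scene'); b=cap('wrist'); s=state(); print(s['clock'],s['tcp_pos'],s['ee_rot'],s['grip_width'],s['contact_force'])
im=np.hstack([cv2.resize(a[100:300,50:250],(384,384)),cv2.resize(b,(416,384))])
cv2.imwrite('pics/lift.png',im[...,::-1])
E
```

```text
5.9 [ 0.4606 -0.2341  0.2003] [-3.1415 -0.0011  2.6968] 0.3332262106856378 [-0.5608 -0.3721 -2.28  ]
```

View pics/lift.png

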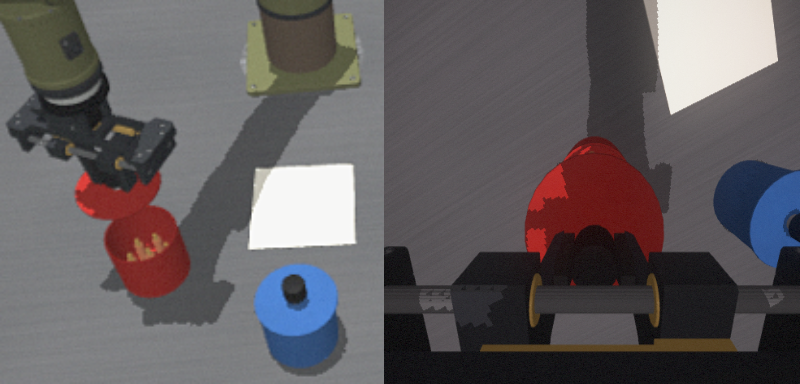

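The lid hangs level in the grip and the pot is open and still standing, with the tips visible in it. Carry the lid to the mat.

{"method": "servo_tool", "body": {"motion": [[0.004, 0.009, 0, 0, 0.01], [0.013, 0.032, 0, 0, 0.01], [0.029, 0.068, 0, 0, 0.01], [0.048, 0.114, 0, 0, 0.01], [0.067, 0.159, 0, 0, 0.01], [0.087, 0.205, 0, 0, 0.01], [0.106, 0.25, 0, 0, 0.01], [0.125, 0.296, 0, 0, 0.01], [0.144, 0.341, 0, 0, 0.01], [0.164, 0.387, 0, 0, 0.01], [0.181, 0.428, 0, 0, 0.01], [0.193, 0.456, 0, 0, 0.01]]}}

```text
clock: 7.1
tcp_pos: [0.4814, 0.2658, 0.2002]
ee_rot: [3.14, -0.002, 2.702]
contact_force: [1.4, 0.3, -3.4]
grip_width: 0.329
gripper_force: 30.0
```

{"method": "servo_tool", "body": {"motion": [[0, 0, 0.02, 0, 0.01], [0, 0, 0.045, 0, 0.01], [0, 0, 0.07, 0, 0.01], [0, 0, 0.085, 0, 0.01], [0, 0, 0.09, 0, 0.01], [0, 0, 0.09, 0, 0.01], [0, 0, 0.09, 0, 0.01]]}}

```text
clock: 7.8
tcp_pos: [0.4832, 0.2611, 0.1112]
ee_rot: [3.141, 0.0, 2.697]
contact_force: [-0.0, 0.0, -3.3]
grip_width: 0.333
gripper_force: 30.0
```

```bash
python3 - <<'E'
from m import *
a=cap('top'); b=cap('wrist'); c=cap('scene'); s=state(); print(s['clock'],s['tcp_pos'],s['ee_rot'],s['grip_width'],s['contact_force'])
for d in models.mark_of('wrist','red_knob'): print(d)
for cam,n in(('scene',c),('top',a),('wrist',b)):
    n=n.astype(int); m=(n[...,0]>90)&(n[...,1]<70)&(n[...,2]<70)
    k,l,st,ce=cv2.connectedComponentsWithStats(m.astype(np.uint8))
    for i in range(1,k):
        if st[i,4]>150: print(cam,st[i],ce[i],ray(cam,ce[i],s['tcp_pos'][2]-.006))
im=np.hstack([cv2.resize(a[100:230,140:270],(390,390)),cv2.resize(b,(400,390))])
cv2.imwrite('pics/mat1.png',im[...,::-1])
E
```

```text
7.95 [0.4835 0.2609 0.1116] [3.14   0.0008 2.6967] 0.32810928909464937 [ 0.4912  0.4325 -2.5668]
{'xy': [261.4, 251.6], 'p': 0.85}
scene [ 233   24   59   56 1084] [251.9788  60.2878] [-0.2518  0.192   0.1056]
scene [288 195  40  29 592] [306.5422 211.7703] [0.5001 0.2539 0.1056]
scene [ 105  207   44   48 1404] [126.8298 230.7714] [ 0.5059 -0.2144  0.1056]
top [380 153  41  42 623] [395.6372 174.3788] [ 0.4518 -0.2147  0.1056]
wrist [  173   153   171   108 11554] [257.8664 203.1628] [0.4602 0.2728 0.1056]
```

View pics/mat1.png

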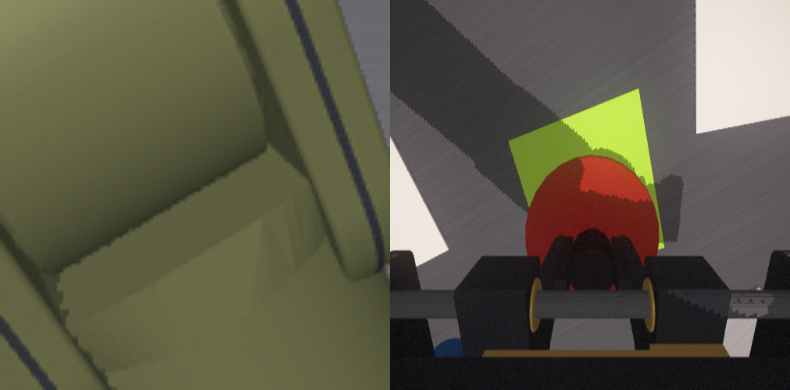

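The lid is held over the lime mat: the disc spans wrist columns 173–344 with its top edge at row 153. Now check the disc centre against the mat's.

```bash
python3 - <<'E'
from m import *
m=vision.camera_model('wrist'); z=state()['tcp_pos'][2]-.006
print(ray('wrist',(258.5,238.5),z),[ray('wrist',(u,v),z) for u,v in((173,238.5),(344,238.5),(258.5,153))])
print(proj('wrist',[.4835,.2605,.004]), [proj('wrist',p) for p in([.3942,.1938,.004],[.5483,.1704,.004],[.573,.3252,.004],[.4183,.35,.004])])
E
```

```text
[0.4814 0.2631 0.1055] [array([0.4583, 0.2147, 0.1055]), array([0.5045, 0.3114, 0.1055]), array([0.4333, 0.286 , 0.1055])]
[256.985  196.3756] [array([151.6058, 143.4533]), array([208.6846, 280.9559]), array([349.1205, 244.4136]), array([316.1381,  91.2719])]
```

Lid and mat centres agree within about 3 mm. Contact is expected at TCP z ≈ 0.021, so I go down in steps.

{"method": "servo_tool", "body": {"motion": [[0, 0, 0.015, 0, 0.01], [0, 0, 0.035, 0, 0.01], [0, 0, 0.055, 0, 0.01], [0, 0, 0.07, 0, 0.01], [0, 0, 0.08, 0, 0.01], [0, 0, 0.084, 0, 0.01], [0, 0, 0.086, 0, 0.01], [0, 0, 0.086, 0, 0.01], [0, 0, 0.086, 0, 0.01]]}}

```text
clock: 8.9
tcp_pos: [0.4835, 0.2608, 0.0253]
ee_rot: [3.141, 0.001, 2.697]
contact_force: [0.1, 0.7, -3.7]
grip_width: 0.329
gripper_force: 30.0
```

{"method": "servo_tool", "body": {"motion": [[0, 0, 0.001, 0, 0.01], [0, 0, 0.002, 0, 0.01], [0, 0, 0.003, 0, 0.01], [0, 0, 0.003, 0, 0.01], [0, 0, 0.003, 0, 0.01]]}}

```text
clock: 9.4
tcp_pos: [0.4831, 0.2605, 0.0217]
ee_rot: [3.142, -0.0, 2.697]
contact_force: [0.4, 0.0, -2.4]
grip_width: 0.332
gripper_force: 30.0
```

{"method": "servo_tool", "body": {"motion": [[0, 0, 0.0005, 0, 0.01], [0, 0, 0.001, 0, 0.01], [0, 0, 0.001, 0, 0.01]]}}

```text
clock: 9.7
tcp_pos: [0.4831, 0.2606, 0.0207]
ee_rot: [3.141, 0.0, 2.697]
contact_force: [0.3, -0.5, -3.5]
grip_width: 0.33
gripper_force: 30.0
```

{"method": "servo_tool", "body": {"motion": [[0, 0, 0.0005, 0, 0.01], [0, 0, 0.001, 0, 0.01], [0, 0, 0.001, 0, 0.01]]}}

```text
clock: 10.0
tcp_pos: [0.4831, 0.2606, 0.0207]
ee_rot: [3.141, 0.0, 2.697]
contact_force: [-1.8, -0.7, 7.6]
grip_width: 0.328
gripper_force: 30.0
```

The force rises to +7.6 N at z ≈ 0.0207, the height expected, so the lid is on the mat. Open, rise and check.

{"method": "servo_tool", "body": {"motion": [[0, 0, -0.0007, 0, 0.01], [0, 0, -0.0007, 0, 0.035], [0, 0, -0.0007, 0, 0.045], [0, 0, -0.0007, 0, 0.06], [0, 0, -0.0007, 0, 0.08], [0, 0, -0.0007, 0, 0.088], [0, 0, -0.0007, 0, 0.088]]}}

```text
clock: 10.7
tcp_pos: [0.4831, 0.2605, 0.0204]
ee_rot: [3.142, 0.0, 2.697]
contact_force: [0.4, -0.8, -0.1]
grip_width: 0.826
gripper_force: 0.0
```

{"method": "servo_tool", "body": {"motion": [[0, 0, -0.01, 0, 0.088], [0, 0, -0.03, 0, 0.088], [0, 0, -0.07, 0, 0.088], [0, 0, -0.11, 0, 0.088], [0, 0, -0.15, 0, 0.088], [0.04, 0.02, -0.18, 0, 0.088], [0.08, 0.04, -0.2, 0, 0.088], [0.12, 0.07, -0.2, 0, 0.088], [0.16, 0.1, -0.2, 0, 0.088], [0.2, 0.13, -0.2, 0, 0.088], [0.24, 0.15, -0.2, 0, 0.088], [0.24, 0.15, -0.2, 0, 0.088]]}}

```text
clock: 11.9
tcp_pos: [0.3232, 0.5064, 0.2213]
ee_rot: [3.138, -0.007, 2.709]
contact_force: [-0.6, -0.2, 0.4]
grip_width: 1.002
gripper_force: 0.0
```

```bash
python3 - <<'E'
from m import *
a=cap('scene'); b=cap('top'); s=state(); print(s['clock'],s['tcp_pos'],s['contact_force'],s['grip_width'])
for c in ['scene','top']:
  for n,z in [('red_knob',.033),('blue_knob',.113),('red_pot',0)]:
    for d in models.mark_of(c,n): print(c,n,d['p'],ray(c,d['xy'],z))
cv2.imwrite('pics/end.png',np.hstack([cv2.resize(a[120:300,90:400],(400,232)),cv2.resize(b[80:300,80:440],(400,232))])[...,::-1])
E
```

```text
12.0 [0.3296 0.4998 0.2208] [ 1.0517 -0.3983  0.0448] 0.9958015190112376
scene red_knob 0.82 [0.4747 0.264  0.033 ]
scene blue_knob 0.73 [ 0.5912 -0.0131  0.113 ]
scene red_pot 0.69 [ 0.4576 -0.2342 -0.    ]
top red_knob 0.69 [0.4908 0.2619 0.033 ]
top blue_knob 0.62 [ 0.5989 -0.0159  0.113 ]
top red_pot 0.64 [ 0.4524 -0.2289  0.    ]
```

View pics/end.png

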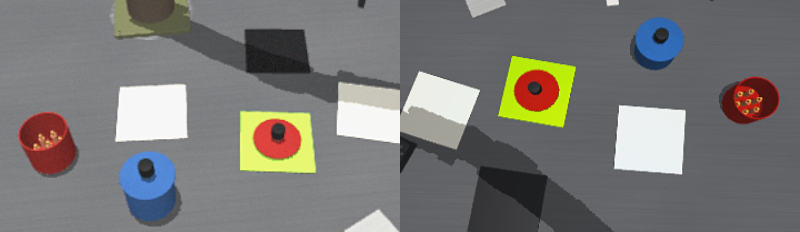

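The lid stands knob-up in the middle of the lime mat. The red pot is open and in its place, and the blue pot is shut and unmoved.

```bash
python3 -c "
from workcell import workorder; print(workorder.sign_off())"
```

```text
the job is handed in; nothing more can be done
None
```

The red pot's lid now lies knob-up in the middle of the lime-green mat, the red pot stands open where it was, and the blue pot is shut and unmoved; the job is handed in at about 12 s on the robot's clock, with no verdict returned.

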